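# Find the hidden slide bar in the rail and lock it

### The job

Take the lock pin from its stand and put its tip into the slot of the rail. The slide bar under the slot has one hole, out of sight: slide the tip along the slot until it drops into the hole, then push the pin down firmly until the lock plunger at the bottom is fully home. Leave the pin standing upright in the hole and let go of it.

Things in the scene. Friction and masses are not known exactly. Their poses are not given: they have to be found in the camera images.
- pin: Loose lock pin, 123 mm long, about 0.12 kg, standing upright in the stand. Origin: centre of its tip; z axis: along the pin, up to the handle. Steel shank 7 mm thick, tip slightly tapered (flat 4.4 mm across); steel collar 18 mm across from 48 to 54 mm above the tip, resting on the stand's top at the start, so the tip is then 12 mm above the bench.
- pin_grip (a point): Point on the pin's axis 96 mm above the tip, inside its square dark wooden handle: 22 x 22 mm, from 66 to 122 mm above the tip, flat sides facing the pin's x and y axes. Grasp across two flat sides from above. Below it a brass ferrule, 18 mm across. Same axes as the pin.
- stand: Fixed light wooden block 70 x 70 x 60 mm high with a 10 mm square hole, 52 mm deep, in the middle of its top, that holds the pin (lift it 50 mm to free it). Origin: centre of its underside.
- rail: Fixed hollow aluminium slide rail, 44 mm wide (its x), 230 mm long (its y; 286 mm over its feet), 50 mm high, black end caps, engraved scale. Origin: centre of its underside, on the bench; z up. Inside it, hidden, lies the fixed slide bar with one square hole 10.5 x 10.5 mm, in the middle of the slot's width, its centre anywhere from y = -30 to 30 mm of the rail.
- rail_slot (a point): Centre of the slot's mouth in the rail's top, 50 mm above the rail's origin, same axes. Slot 11 mm wide (x), 90 mm long (y), 16 mm deep: its floor is the flat steel top of the slide bar, 34 mm above the bench. At the bottom of the bar's hole is the lock plunger: its top 19 mm below the slot's floor at first, 27 mm below it when fully home (pin's collar then 5 mm above the rail).
- lock (a joint): How far the lock plunger at the bottom of the hidden hole is pushed down: 0 at the start, 0.008 m fully home. It moves stiffly, against about 6 N of friction, and stays where it is pushed; the pin's weight alone does not move it.
Mind the look-alikes: they are no part of the job. Leave any turquoise look-alike of the pin alone.

How it is judged:
At the end, for the whole second after the job is handed in: The lock plunger is pushed at least 6 mm of its 8 mm down, and the pin stands by itself in the slide bar's hole, its tip less than 11.5 mm above the bench inside the slot, within 0.26 rad (it may lean in the play of the hole) of upright, released and at rest (value of joint lock above 0.006 m and z of pin in the frame of rail below 0.0115 m and x of pin in the frame of rail between -0.008 and 0.008 m and y of pin in the frame of rail between -0.04 and 0.04 m and angle between pin's own z axis and vertical below 0.26 rad and linear speed of pin below 0.02 m/s); the robot touches nothing.
It also fails if it takes over 61 s, if anything falls off the work surface, if the arm or the gripper's body presses on something with over 40 N, if the wrist force passes 120 N, or if a joint passes its speed limit or range.

### The arm

A 7-joint arm with a two-finger parallel gripper is mounted at the origin on a cart in front of the work surface, level with it; the furniture and walls round the work are solid. World frame = base frame: x ahead of the robot, y to its left, z up, the work surface at z = 0. Lengths are in m, angles in rad, forces in N, time in s.
With the tool pointing down it reaches from about 0.425 to 0.875 m from the base axis. Payload 9.9 kg.
Tool frame: the origin (TCP) lies at the centre of the arm's flange, where the gripper is bolted on; the fingertips stand 173 mm ahead of it and the grasp point (between the pads) lies 155 mm ahead of it; z points along the fingers, y is the line along which they close (so a half turn about z gives the same grasp; the last joint's range is limited). The gripper opens to 85 mm and grips with 20 to 120 N. Pads are 22 mm wide; open, the fingers measure 114 mm over their backs; the gripper's body (76 mm by 85 mm) begins 54 mm behind the grasp point. The pads swing forward as they close: fully open they stand 13 mm farther back than shut.
Start: joints at [1.198, 0.576, 0.025, 1.437, -0.015, 1.129, -0.057], TCP at [0.192, -0.647, 0.405] pointing down, gripper open.
Joint ranges: [-2.76, 2.76], [-0.34, 2.15], [-1.52, 1.57], [0.19, 2.46], [-1.09, 4.23], [0.17, 1.99], [-2.82, 2.82]. Speed limits (rad/s): [2.22, 2.22, 3.01, 3.01, 3.14, 3.14, 3.14].

### API

Orientations are given as a 3x3 rotation matrix whose columns are the frame's x, y, z axes.
In Python, from plant import observe, grab_frame, camera_model, finish_job, spot_in, cut_out gives the robot as it stands. The module is installed in compiled form; this text tells all that it offers.
- The arm moves only by the tool step_arm, never from a script. Its arguments are lists of equal length, an entry for each row: "claw": the opening in per cent of the stroke, from 0 (shut) to 100 (fully open); "linear": the shift along the tool's x, y, z in m, a list of three; "angular": the turn, a rotation vector about the tool's x, y, z in degrees, a list of three. A call has 1 to 20 rows; each row is the pose to reach, as a shift and turn from the pose commanded when the call began, along the tool's axes at that moment; what a row does not reach only later rows make up. A row lasts 1/10 s, in which the tool goes at most 50 mm and 8.59 degrees, less where a joint would pass 70% of its speed; a pose out of reach is approached as far as the arm can. A call with a gripper value outside its range is refused whole. The fingers move at their own pace and stop on an object; the grip force is fixed at half the most. Time passes only in rows, so rows that repeat a pose let the fingers close. It gives the time, the measured TCP pose, the force, the opening and the grip force at its end, in the units of the state.
- observe(): the state, without advancing time (a new reading comes with each control period).
- grab_frame(name): name is "scene" or "top" or "wrist"; returns (picture, depth): 420x560x3 uint8, red, green, blue; 420x560 float32, m along the optical axis (not along the pixel's ray), 0 where there is no reading.
- camera_model(name): a dict with "K" (3x3 intrinsics, pixels), "eye" and "orientation" of the camera in the world; the wrist camera has in their place "T_tool_cam" (4x4, takes a point from camera to tool coordinates, whose origin is the TCP and whose axes are the flange's). Camera axes: x right, y up, looking along -z (the intrinsics and any distortion apply to the point x, -y, -z); pixel columns grow to the right and rows downward; lengths in m; the calibration is good to about 2 mm. A picture is of the moment at which its call begins: read the wrist's pose just before it. camera_model takes no time and is no camera call.
- finish_job(): hands the job in; it is judged then, once.
Trained networks look in the newest picture that a camera, given by its name, has taken for a name from the list of things; names that differ only in an ending like _2 or _b are one class to them, and where a whole thing is asked for, a point or a joint stands for the part that bears it (a point fixed in the world has none). Each returns a list of dicts, best first, with "p" (0 to 1); they miss things now and then, are a little off and sometimes report something else, mostly with a low value. They report only what shows in the picture. A call takes as long as a camera call. They do not tell look-alikes from the thing itself.
- spot_in(query, camera): "bbox" ([centre column, centre row, width, height] in pixels, round what is visible of it).
- cut_out(query, camera): "pixels" (420x560 bool, what is visible of it) and "bbox" ([centre column, centre row, width, height] in pixels, round what is visible of it).
The state is a dict: "clock": time; "q": joint angles; "joint_velocities": joint speeds; "effort": joint torques, N m; "ee_pos": TCP position; "eef_rot": TCP orientation; "force": force on the tool from outside, world axes, zero at the start; "moment": the same for the moment, N m; "gripper_width": finger opening in m; "grip_force": force on a finger pad.
Only numpy, scipy, OpenCV 4.12 (cv2) and the standard library are available. Lean on these libraries where they do the work, as an engineer would, in place of code of your own. Each camera call takes 0.05 s, during which the arm holds its last target. There are 200 camera calls.

## Working session

There is one attempt and no reset: what is moved stays moved. The work goes in short steps, Python scripts to look and compute and a tool call to move; the robot and the scene stay as the last step left them, time stands still between calls to the robot, and variables do not carry over. Pictures are saved under pics/ and viewed, at most 10 in all, crops included, and the job is handed in when it is done.

Besides the shell and the picture viewer there is one more tool, called by a JSON object that holds its "method" and its "body", one argument or row to a line. step_arm: Moves the arm, as the interface text tells. Its arguments: {"type":"object","properties":{"claw":{"type":"array"},"linear":{"type":"array"},"angular":{"type":"array"}},"required":["claw","linear","angular"]}

```bash
mkdir -p pics; cat > h.py <<'E'
import numpy as np, cv2
from plant import *
def cam(name):
    m=camera_model(name); K=np.array(m["K"])
    if "T_tool_cam" in m:
        s=observe(); T=np.eye(4); T[:3,:3]=s["eef_rot"]; T[:3,3]=s["ee_pos"]; T=T@np.array(m["T_tool_cam"])
    else:
        T=np.eye(4); T[:3,:3]=m["orientation"]; T[:3,3]=m["eye"]
    return K,T,m
def cloud(d,K,T):
    v,u=np.indices(d.shape); 
    P=np.stack([(u-K[0,2])/K[0,0]*d,-(v-K[1,2])/K[1,1]*d,-d],-1)
    W=P@T[:3,:3].T+T[:3,3]; W[d<=0]=np.nan; return W
E
python3 - <<'E'
from h import *
np.set_printoptions(precision=4,suppress=True)
ims=[]
for n in ["scene","top"]:
    K,T,m=cam(n); im,d=grab_frame(n); ims.append(im)
    W=cloud(d,K,T); np.savez(f"{n}.npz",im=im,d=d,W=W)
    print(n,[k for k in m],T[:3,3], m.get("distortion"))
    for q in ["pin","stand","rail"]:
        for r in cut_out(q,n)[:4]:
            w=W[r["pixels"]]; print(q,round(r["p"],2),np.round(r["bbox"]),np.nanmedian(w,0),np.nanmin(w,0),np.nanmax(w,0))
    cv2.imwrite(f"pics/{n}.png",im[:,:,::-1])
E
```

```text
scene ['K', 'eye', 'orientation'] [ 0.2046 -0.4233  0.6847] None
pin 0.78 [240. 164.  11.  26.] [0.4807 0.3035 0.107 ] [0.4724 0.2984 0.0029] [0.521  0.4513 0.1373]
pin 0.64 [212. 188.  13.  39.] [0.3986 0.2771 0.0846] [ 0.385   0.268  -0.0027] [0.4546 0.4247 0.1257]
pin 0.54 [234. 198.  11.  33.] [0.4303 0.2256 0.0958] [0.4188 0.2168 0.0025] [0.4512 0.3246 0.1249]
stand 0.7 [242. 183.  32.  34.] [0.4896 0.2794 0.0537] [ 0.4413  0.226  -0.002 ] [0.5514 0.3985 0.0789]
rail 0.93 [310. 273. 112.  90.] [ 0.5032 -0.0186  0.0469] [ 0.4401 -0.1355 -0.002 ] [0.571  0.1481 0.0544]
top ['K', 'eye', 'orientation'] [0.3966 0.114  0.9396] None
pin 0.84 [189. 265.  22.  18.] [0.3989 0.2776 0.1211] [ 0.3856  0.2683 -0.0007] [0.412  0.2952 0.1272]
pin 0.81 [219. 245.  19.  19.] [0.4306 0.2271 0.1216] [ 0.418   0.2156 -0.0021] [0.4504 0.2588 0.1278]
stand 0.66 [181. 217.  50.  47.] [0.4781 0.2993 0.0599] [ 0.4477  0.2736 -0.0025] [0.5289 0.3638 0.1354]
```

View pics/scene.png

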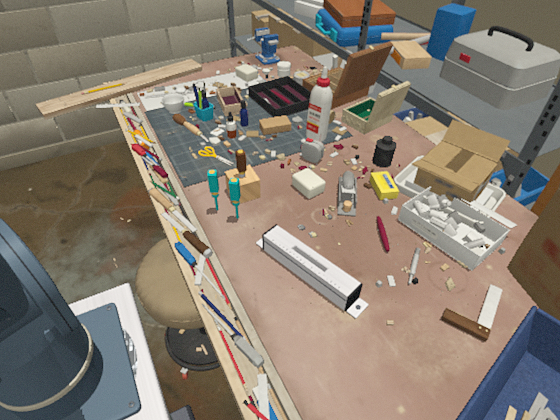

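View pics/top.png

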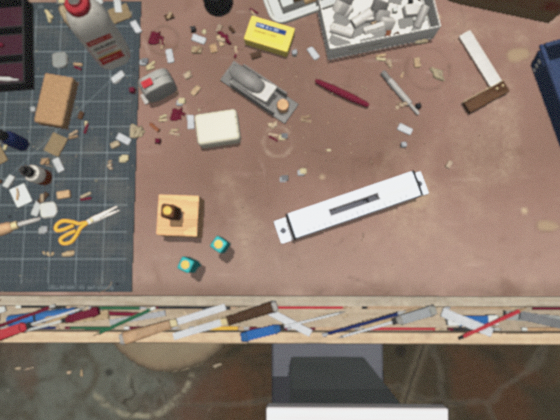

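The candidates for the pin are the dark-handled one in the stand (scene 240,160; top 171,212) and two turquoise look-alikes (scene 212,185 and 234,195; top 188,265 and 219,245). By the description I choose the dark wooden one in the stand. The rail lies at top (352,207), with its slot at (355,205).

```bash
python3 - <<'E'
from h import *
np.set_printoptions(precision=4,suppress=True)
def rect(P): 
    c,s,a=cv2.minAreaRect((P[:,:2]*1000).astype(np.float32)); return np.round(c,1),np.round(s,1),round(a,1),len(P)
for n in ["top","scene"]:
    z=np.load(n+".npz"); W=z["W"]; im=z["im"]
    def sel(c,r,z0,z1):
        m=(np.hypot(W[...,0]-c[0],W[...,1]-c[1])<r)&(W[...,2]>z0)&(W[...,2]<z1); return m
    m=sel((.48,.30),.035,.118,.15); print(n,"handle top",rect(W[m]),np.median(W[m],0), np.percentile(W[m][:,2],[5,50,95]))
    m=sel((.48,.30),.06,.054,.066); print(n,"stand top",rect(W[m]),np.median(W[m],0))
    m=sel((.503,-.02),.17,.044,.058); print(n,"rail top",rect(W[m]),np.median(W[m],0))
    g=im.mean(2); s=m&(g<110)&(np.hypot(W[...,0]-.503,W[...,1]+.02)<.07); print("dark slot",rect(W[s]) if s.sum()>3 else 0)
    m=sel((.503,-.02),.06,.02,.044); print("slot deep",rect(W[m]) if m.sum()>3 else 0)
z=np.load("top.npz")["im"]; s=np.load("scene.npz")["im"]
a=cv2.resize(z[185:285,150:250],(400,400),interpolation=2); b=cv2.resize(z[160:255,270:440],(716,400),interpolation=2)[:,:400]
c=cv2.resize(s[140:230,195:285],(400,400),interpolation=2)
cv2.imwrite("pics/crop.png",np.hstack([a,c])[:,:,::-1])
E
```

```text
top handle top (array([483.4, 309.9]), array([23.2, 21.3]), 89.3, 211) [0.4832 0.3078 0.1339] [0.1243 0.1339 0.137 ]
top stand top (array([484.3, 310. ]), array([70.5, 70.4]), 87.5, 1339) [0.4783 0.3032 0.0604]
top rail top (array([503.6,   2.8]), array([ 45.7, 240.1]), 18.8, 3147) [0.5032 0.0034 0.0508]
dark slot 0
slot deep (array([502.5, -18.9]), array([ 28.3, 115.4]), 18.9, 311)
scene handle top (array([484. , 309.2]), array([21. , 23.2]), 85.9, 99) [0.4819 0.3041 0.1313] [0.1195 0.1313 0.1365]
scene stand top (array([484.4, 312.8]), array([75.5, 70.4]), 88.1, 366) [0.4866 0.3056 0.0602]
scene rail top (array([503.9,   5.6]), array([ 46.7, 240. ]), 19.2, 1936) [ 0.5072 -0.0101  0.05  ]
dark slot 0
slot deep (array([504.2, -19.6]), array([ 31., 117.]), 19.1, 419)
```

View pics/crop.png

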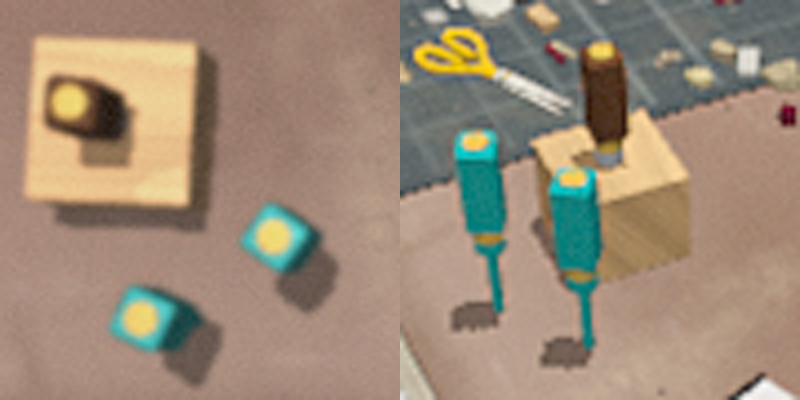

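The crop confirms it: the brown pin sits in the stand, and the two turquoise ones stand apart. Next I work out the moves in tool axes.

```bash
cat >> h.py <<'E'
np.set_printoptions(precision=4,suppress=True)
def goto(p,yaws=()):
    s=observe(); R=np.array(s["eef_rot"]); print("t",round(s["clock"],2),"pos",s["ee_pos"],"F",s["force"],"w",s["gripper_width"],s["grip_force"])
    print("R",R.tolist()); 
    for q in np.atleast_2d(p): print("lin",R.T@(q-s["ee_pos"]))
    ty=np.degrees(np.arctan2(R[1,1],R[0,1])); print("tool y world yaw",ty,"tilt deg",np.degrees(np.arccos(-R[2,2])))
E
python3 - <<'E'
from h import *
goto([[.50,-.30,.40],[.4835,.21,.40],[.4835,.31,.263]])
E
```

```text
t 0.4 pos [ 0.1923 -0.647   0.4046] F [-0.064   0.3029 -0.5489] w 0.0853617266857337 0.0
R [[0.9585850698688096, 0.28480635150350375, -7.725200390015435e-05], [0.28480636186716873, -0.9585850418784737, 0.00023179049129204055], [-8.037211255727615e-06, -0.00024419276646787236, -0.9999999701526475]]
lin [ 0.3938 -0.245   0.0046]
lin [ 0.5233 -0.7386  0.0047]
lin [ 0.5518 -0.8344  0.1418]
tool y world yaw -73.45272585631041 tilt deg 0.01399879128601883
```

{"method": "step_arm", "body": {
  "claw": [100,100,100,100,100,100,100,100,100,100,100,100,100,100,100,100,100,100,100,100],
  "linear": [
    [0.394,-0.245,0.005],
    [0.394,-0.245,0.005],
    [0.394,-0.245,0.005],
    [0.394,-0.245,0.005],
    [0.394,-0.245,0.005],
    [0.394,-0.245,0.005],
    [0.394,-0.245,0.005],
    [0.394,-0.245,0.005],
    [0.394,-0.245,0.005],
    [0.523,-0.739,0.005],
    [0.523,-0.739,0.005],
    [0.523,-0.739,0.005],
    [0.523,-0.739,0.005],
    [0.523,-0.739,0.005],
    [0.523,-0.739,0.005],
    [0.523,-0.739,0.005],
    [0.523,-0.739,0.005],
    [0.523,-0.739,0.005],
    [0.523,-0.739,0.005],
    [0.523,-0.739,0.005]
  ],
  "angular": [
    [0,0,0],
    [0,0,0],
    [0,0,0],
    [0,0,0],
    [0,0,0],
    [0,0,0],
    [0,0,0],
    [0,0,0],
    [0,0,0],
    [0,0,8],
    [0,0,18],
    [0,0,18],
    [0,0,18],
    [0,0,18],
    [0,0,18],
    [0,0,18],
    [0,0,18],
    [0,0,18],
    [0,0,18],
    [0,0,18]
  ]
}}

```text
clock: 2.4
ee_pos: [0.4821, 0.2155, 0.3999]
eef_rot: [[1.0, -0.02, 0.0], [-0.02, -1.0, 0.003], [0.0, -0.003, -1.0]]
force: [0.4, -0.8, -0.1]
gripper_width: 0.0854
grip_force: 0.0
```

```bash
python3 - <<'E'
from h import *
goto([[.4835,.31,.40],[.4835,.31,.263]])
K,T,m=cam("wrist"); print(m["T_tool_cam"])
im,d=grab_frame("wrist"); W=cloud(d,K,T)
cv2.imwrite("pics/w1.png",im[:,:,::-1])
for q in ["pin","stand"]:
    for r in cut_out(q,"wrist")[:4]:
        w=W[r["pixels"]]; print(q,r["p"],np.round(r["bbox"]),np.nanmedian(w,0))
for z0,z1 in [(.12,.15),(.054,.066)]:
    k=(np.hypot(W[...,0]-.4835,W[...,1]-.31)<.06)&(W[...,2]>z0)&(W[...,2]<z1)
    if k.sum()>5: print(cv2.minAreaRect((W[k][:,:2]*1000).astype(np.float32)),np.median(W[k],0),k.sum())
E
```

```text
t 2.4 pos [0.4821 0.2155 0.3999] F [ 0.3799 -0.8121 -0.093 ] w 0.08540368981059962 0.0
R [[0.9998024543793793, -0.019873266914494963, 0.00032477548312048564], [-0.019874052289014045, -0.9997990413863165, 0.0026265735505107204], [0.00027251161944964075, -0.002632509287342278, -0.999996497810002]]
lin [-0.0005 -0.0945  0.0002]
lin [-0.0005 -0.0942  0.1372]
tool y world yaw -91.13873323025992 tilt deg 0.15163784669530297
[[-0.0008  0.9448  0.3275  0.085 ]
 [ 1.      0.0006  0.0009 -0.0002]
 [ 0.0007  0.3275 -0.9448  0.0299]
 [ 0.      0.      0.      1.    ]]
pin 0.92 [162. 224. 103.  34.] [0.4309 0.3822 0.023 ]
pin 0.83 [164. 201.  47.  46.] [0.4903 0.3071 0.1289]
pin 0.72 [322. 290.  51.  52.] [0.3384 0.1686 0.0251]
stand 0.67 [184. 182.  84.  77.] [0.4994 0.2997 0.0607]
((486.2766418457031, 311.7548522949219), (21.922887802124023, 21.73274803161621), 84.96988677978516) [0.4884 0.3093 0.1346] 921
((485.7864990234375, 312.7851867675781), (71.20213317871094, 70.3116683959961), 87.84989929199219) [0.497  0.3027 0.061 ] 3555
```

View pics/w1.png

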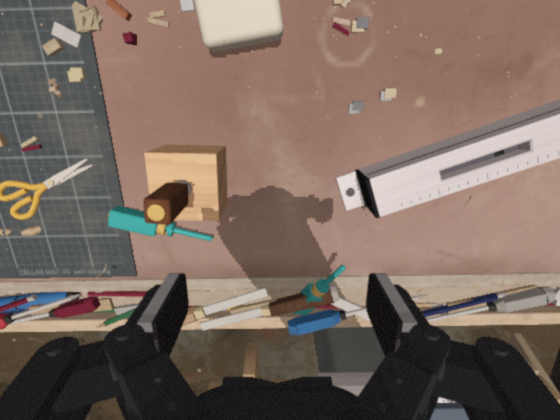

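The wrist picture shows our pin upright in the stand (handle top 156,212). Both turquoise look-alikes have toppled by themselves (160,225 and 322,290); I never went near their height. They are clear of the grasp, so I move on.

{"method": "step_arm", "body": {
  "claw": [100,100,100,100,100,100,100,100,100,100,100,0,0,0,0,0,0,0],
  "linear": [
    [0.002,-0.095,0],
    [0.002,-0.0955,0],
    [0.002,-0.0955,0],
    [0.002,-0.0955,0],
    [0.002,-0.0955,0.04],
    [0.002,-0.0955,0.08],
    [0.002,-0.0955,0.11],
    [0.002,-0.0955,0.137],
    [0.002,-0.0955,0.137],
    [0.002,-0.0955,0.137],
    [0.002,-0.0955,0.137],
    [0.002,-0.0955,0.137],
    [0.002,-0.0955,0.137],
    [0.002,-0.0955,0.137],
    [0.002,-0.0955,0.137],
    [0.002,-0.0955,0.137],
    [0.002,-0.0955,0.137],
    [0.002,-0.0955,0.137]
  ],
  "angular": [
    [0,0,0],
    [0,0,1],
    [0,0,1],
    [0,0,1],
    [0,0,1],
    [0,0,1],
    [0,0,1],
    [0,0,1],
    [0,0,1],
    [0,0,1],
    [0,0,1],
    [0,0,1],
    [0,0,1],
    [0,0,1],
    [0,0,1],
    [0,0,1],
    [0,0,1],
    [0,0,1]
  ]
}}

```text
clock: 4.35
ee_pos: [0.4877, 0.3078, 0.2634]
eef_rot: [[0.999, -0.041, 0.002], [-0.041, -0.999, 0.004], [0.002, -0.004, -1.0]]
force: [0.3, 6.4, 0.6]
gripper_width: 0.0213
grip_force: 58.5
```

{"method": "step_arm", "body": {
  "claw": [0,0,0,0,0,0,0,0],
  "linear": [
    [0,0,-0.02],
    [0,0,-0.04],
    [0,0,-0.06],
    [0,0,-0.08],
    [0,0,-0.1],
    [0,0,-0.12],
    [0,0,-0.12],
    [0,0,-0.12]
  ],
  "angular": [
    [0,0,0],
    [0,0,0],
    [0,0,0],
    [0,0,0],
    [0,0,0],
    [0,0,0],
    [0,0,0],
    [0,0,0]
  ]
}}

```text
clock: 5.15
ee_pos: [0.4874, 0.3056, 0.3824]
eef_rot: [[0.999, -0.043, 0.0], [-0.043, -0.999, -0.0], [0.0, 0.0, -1.0]]
force: [-0.2, -1.0, -0.9]
gripper_width: 0.0213
grip_force: 59.1
```

```bash
python3 - <<'E'
from h import *
K,T,m=cam("wrist"); im,d=grab_frame("wrist"); cv2.imwrite("pics/w2.png",im[:,:,::-1])
W=cloud(d,K,T); print(observe()["ee_pos"])
# rail plane
k=(np.abs(W[...,2]-.05)<.006)&(np.hypot(W[...,0]-.5035,W[...,1]-.003)<.17)
print(cv2.minAreaRect((W[k][:,:2]*1000).astype(np.float32)),k.sum())
goto([[.50,.0,.38]])
E
```

```text
[0.4872 0.3055 0.3818]
((482.2406921386719, 72.36947631835938), (46.0703010559082, 100.03863525390625), 18.5272274017334) 4329
t 5.2 pos [0.4872 0.3055 0.3818] F [-0.0546 -0.4236 -2.046 ] w 0.02148577894095086 59.126490354537964
R [[0.9990892922952553, -0.0426562768008143, -0.0010139380940065023], [-0.042657054190748674, -0.9990894861788943, -0.000757848639699253], [-0.0009806878880100815, 0.0008004100733261286, -0.9999991987971694]]
lin [0.0258 0.3047 0.002 ]
tool y world yaw -92.44476719563876 tilt deg 0.07252853357512133
```

View pics/w2.png

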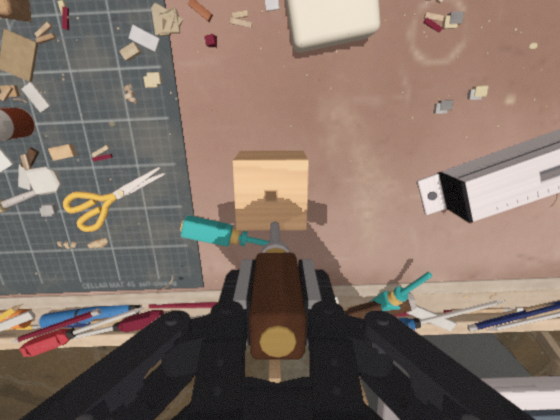

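The pin is held upright, with its shank going down to (275,235) in the picture, and the stand's hole is empty. I carry it to a viewing pose beside the slot.

{"method": "step_arm", "body": {
  "claw": [0,0,0,0,0,0,0,0,0,0,0,0,0],
  "linear": [
    [-0.008,0.03,0],
    [-0.008,0.07,0],
    [-0.008,0.11,0],
    [-0.008,0.15,0],
    [-0.008,0.19,0],
    [-0.008,0.23,0],
    [-0.008,0.27,0],
    [-0.008,0.3,0.01],
    [-0.008,0.316,0.01],
    [-0.008,0.316,0.01],
    [-0.008,0.316,0.01],
    [-0.008,0.316,0.01],
    [-0.008,0.316,0.01]
  ],
  "angular": [
    [0,0,0],
    [0,0,-4],
    [0,0,-8],
    [0,0,-12],
    [0,0,-16],
    [0,0,-21],
    [0,0,-21],
    [0,0,-21],
    [0,0,-21],
    [0,0,-21],
    [0,0,-21],
    [0,0,-21],
    [0,0,-21]
  ]
}}

```text
clock: 6.5
ee_pos: [0.4661, -0.0086, 0.3726]
eef_rot: [[0.947, 0.32, -0.0], [0.32, -0.947, 0.0], [0.0, -0.0, -1.0]]
force: [0.4, -0.6, -0.3]
gripper_width: 0.0212
grip_force: 59.1
```

```bash
python3 - <<'E'
from h import *
s=observe(); K,T,m=cam("wrist"); im,d=grab_frame("wrist"); cv2.imwrite("pics/w3.png",im[:,:,::-1])
W=cloud(d,K,T); R=np.array(s["eef_rot"]); L=(W-s["ee_pos"])@R
np.savez("w3.npz",im=im,d=d,W=W,L=L)
k=(np.abs(W[...,2]-.05)<.006)&(np.hypot(W[...,0]-.5035,W[...,1]-.003)<.17)
print(cv2.minAreaRect((W[k][:,:2]*1000).astype(np.float32)),k.sum())
# pin in tool frame, by depth slices
for z in np.arange(.12,.262,.01):
    k=(abs(L[...,2]-z)<.004)&(abs(L[...,1])<.02)&(abs(L[...,0])<.025)
    if k.sum()>3: print(round(z,3),k.sum(),L[k][:,:2].min(0),L[k][:,:2].max(0),L[k][:,:2].mean(0))
k=(W[...,2]<.043)&(W[...,2]>.025)&(np.hypot(W[...,0]-.5035,W[...,1]-.003)<.055)&(im.mean(2)<140)
print("deep",cv2.minAreaRect((W[k][:,:2]*1000).astype(np.float32)),k.sum())
goto([[.5035,.003,.345]])
E
```

```text
((505.08770751953125, 5.36187744140625), (45.60295867919922, 239.26571655273438), 18.82792854309082) 11593
0.12 797 [-0.0082 -0.0199] [0.0135 0.0199] [0.0111 0.0005]
0.13 3279 [-0.0126 -0.02  ] [0.0146 0.02  ] [ 0.0031 -0.    ]
0.14 1041 [-0.0089 -0.02  ] [0.0121 0.02  ] [ 0.0098 -0.0004]
0.15 865 [ 0.0064 -0.02  ] [0.0121 0.0199] [ 0.0096 -0.0002]
0.16 705 [ 0.0052 -0.0199] [0.012 0.02 ] [0.0096 0.0001]
0.17 408 [ 0.005  -0.0196] [0.0119 0.019 ] [ 0.0092 -0.0005]
0.18 169 [ 0.0061 -0.0117] [0.0095 0.0099] [ 0.0087 -0.0009]
0.19 73 [ 0.0043 -0.0068] [0.0072 0.0045] [ 0.0061 -0.0012]
0.2 119 [-0.0004 -0.0096] [0.0069 0.0071] [ 0.0047 -0.0012]
0.21 5 [ 0.0004 -0.0039] [ 0.0017 -0.002 ] [ 0.0011 -0.003 ]
0.22 48 [-0.001  -0.0047] [0.0015 0.0013] [ 0.0004 -0.0018]
0.23 42 [-0.0013 -0.0049] [0.0013 0.0013] [ 0.0003 -0.0018]
0.24 37 [-0.0022 -0.0051] [0.0013 0.0014] [ 0.0002 -0.0022]
0.25 8 [-0.0012 -0.0052] [0.0008 0.0007] [ 0.    -0.002]
deep ((513.265380859375, 6.552112579345703), (28.287921905517578, 97.78475952148438), 18.570880889892578) 1072
t 6.55 pos [ 0.4661 -0.0087  0.3726] F [-0.6212 -0.6344 -0.5607] w 0.021302830593042183 59.1006463766098
R [[0.9475067334199778, 0.31973581164062853, -2.963632124241937e-05], [0.31973580799251516, -0.9475066980411029, 0.00026505588008372436], [5.666724406623609e-05, -0.00026061802423024157, -0.9999999644335339]]
lin [0.0392 0.0009 0.0276]
tool y world yaw -71.35305069356573 tilt deg 0.015281218634062134
```

View pics/w3.png

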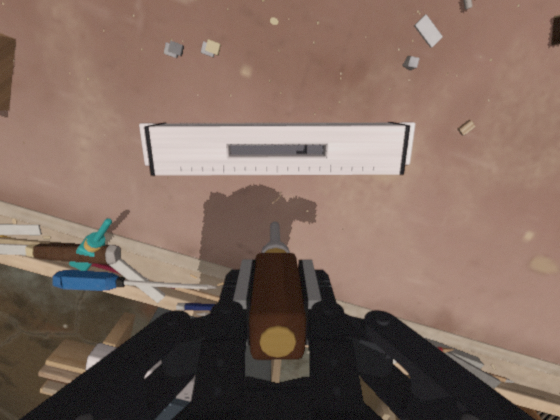

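The slot spans columns 228–327 at row 151. A darker patch near (302,151) may hint at the hole. I measure the slot's edges in the picture.

```bash
python3 - <<'E'
from h import *
z=np.load("w3.npz"); im=z["im"]; L=z["L"]; W=z["W"]; d=z["d"]
K,T,m=cam("wrist"); Tt=np.array(m["T_tool_cam"]); s=observe(); zr=s["ee_pos"][2]
g=im.astype(float).mean(2)
def ray(u,v,zw): # tool xy of pixel at world height zw (tool down)
    r=Tt[:3,:3]@np.array([(u-K[0,2])/K[0,0],-(v-K[1,2])/K[1,1],-1]); t=(zr-zw-Tt[2,3])/r[2]; return (Tt[:3,3]+t*r)[:2]
print("row151",g[151,222:334].round().astype(int)); print("depth",(W[151,222:334:3,2]*1000).round())
for u in (240,260,285,318): print(u,g[138:164,u].round().astype(int))
E
python3 -c "
import numpy as np,cv2;im=np.load('w3.npz')['im'];cv2.imwrite('pics/c3.png',cv2.resize(im[118:182,215:341],(756,384),interpolation=0)[:,:,::-1])"
```

```text
row151 [215 213 216 213 198 179 143 104  93  96 100 100 101 101 100 100 100  98
  98 100 101 101 101 102 100 104 100 101  98 100 100  99 101  99 101 101
 101 101 101 100 100 101 103 101 104 102 102 104 100 102 100 103 103 102
 100 103 100 102 103 102 105 102 103 101 101 101 103 103 102 103 102 102
 103  98  74  62  59  58  57  59  60  51  43  38  54  91 102 100 102 102
 101 101 102 101 102  97 102 101 100  99  92  83  87 114 146 186 208 214
 213 215 214 214]
depth [52. 51. 47. 34. 34. 35. 35. 34. 34. 36. 35. 35. 35. 35. 35. 36. 34. 35.
 35. 36. 36. 34. 35. 36. 35. 16. 17. 16. 33. 35. 34. 35. 35. 35. 42. 52.
 50. 51.]
240 [208 208 208 208 207 192 150 122 106 101 101  98 101  98  99 100 105 116
 138 173 199 208 207 205 205 207]
260 [209 209 209 207 207 193 152 121 104 100 101  99 102 101 100 101 109 117
 137 174 197 208 208 206 205 207]
285 [210 211 209 208 202 180 136 112 104 102 104 103 103 101 100 104 106 117
 148 182 199 208 208 208 207 206]
318 [211 211 210 208 203 185 146 115 104 103 102 101 101 102 101 102 106 118
 148 182 200 210 208 208 207 207]
```

View pics/c3.png

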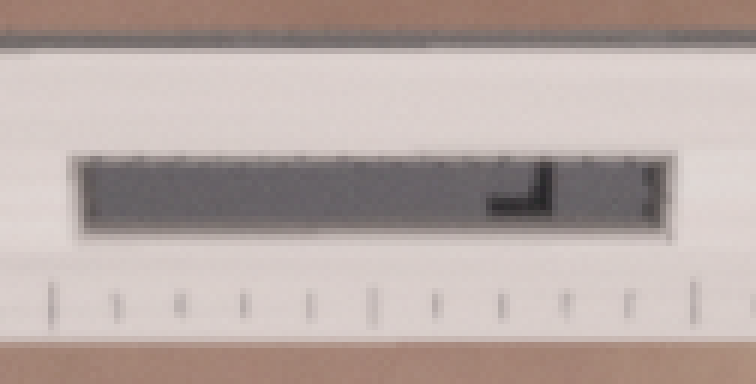

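The hole does show: depth reads about 16 mm above the bench at columns 296–306, which is the plunger's top, while the rest of the floor is at 34 mm. I convert that to tool axes.

```bash
python3 - <<'E'
from h import *
K,T,m=cam("wrist"); Tt=np.array(m["T_tool_cam"]); s=observe(); zr=s["ee_pos"][2]
def ray(u,v,zw):
    r=Tt[:3,:3]@np.array([(u-K[0,2])/K[0,0],-(v-K[1,2])/K[1,1],-1]); t=(zr-zw-Tt[2,3])/r[2]; return (Tt[:3,3]+t*r)[:2]
print("slot ends",ray(228,150,.05),ray(325.5,150,.05)); print("slot sides",ray(277,144,.05),ray(277,156.3,.05))
print("hole",ray(295.7,150,.034),ray(306.7,150,.034))
L=np.load("w3.npz")["L"]; d=np.load("w3.npz")["d"]; rgb=np.load("w3.npz")["im"]
# shank edges, columns at rows
for v in range(222,250,4): 
    k=np.where(abs(L[v,250:300,2]-.235)<.03)[0]+250
    if len(k): print(v,k.min(),k.max(),L[v,k].mean(0))
E
```

```text
slot ends [ 0.0422 -0.0451] [0.0422 0.0446]
slot sides [ 0.0477 -0.    ] [ 0.0364 -0.    ]
hole [0.0398 0.0181] [0.0398 0.0288]
222 272 276 [ 0.0005 -0.0023  0.2472]
226 270 278 [ 0.0003 -0.0022  0.2396]
230 270 279 [ 0.0001 -0.0018  0.2328]
234 270 279 [ 0.0002 -0.0017  0.2255]
238 270 279 [ 0.0003 -0.0017  0.2189]
```

{"method": "step_arm", "body": {
  "claw": [0,0,0,0,0,0,0,0,0,0],
  "linear": [
    [0.02,0.012,0],
    [0.045,0.0255,0],
    [0.045,0.0255,0],
    [0.045,0.0255,0.02],
    [0.045,0.0255,0.04],
    [0.045,0.0255,0.05],
    [0.045,0.0255,0.06],
    [0.045,0.0255,0.06],
    [0.045,0.0255,0.06],
    [0.045,0.0255,0.06]
  ],
  "angular": [
    [0,0,0],
    [0,0,0],
    [0,0,0],
    [0,0,0],
    [0,0,0],
    [0,0,0],
    [0,0,0],
    [0,0,0],
    [0,0,0],
    [0,0,0]
  ]
}}

```text
clock: 7.55
ee_pos: [0.517, -0.0195, 0.3134]
eef_rot: [[0.948, 0.318, 0.001], [0.318, -0.948, 0.0], [0.001, 0.0, -1.0]]
force: [0.7, 0.6, -0.7]
gripper_width: 0.0214
grip_force: 59.1
```

```bash
python3 - <<'E'
from h import *
s=observe(); K,T,m=cam("wrist"); im,d=grab_frame("wrist")
W=cloud(d,K,T); L=(W-s["ee_pos"])@np.array(s["eef_rot"])
for z in np.arange(.2,.262,.01):
    k=(abs(L[...,2]-z)<.004)&(abs(L[...,1])<.02)&(abs(L[...,0])<.01)
    if k.sum()>3: print(round(z,3),k.sum(),L[k][:,:2].min(0),L[k][:,:2].max(0),L[k][:,:2].mean(0))
cv2.imwrite("pics/c4.png",cv2.resize(im[150:300,180:380],(800,600),interpolation=2)[:,:,::-1])
goto([[.5,0,.3]])
E
```

```text
0.2 120 [-0.0002 -0.0095] [0.0068 0.0071] [ 0.0048 -0.0011]
0.21 6 [ 0.0007 -0.0032] [ 0.0013 -0.0007] [ 0.0011 -0.0021]
0.22 45 [-0.0015 -0.0047] [0.0014 0.0013] [ 0.0004 -0.0017]
0.23 41 [-0.0016 -0.0049] [0.0014 0.0013] [ 0.0002 -0.0018]
0.24 34 [-0.0009 -0.0051] [0.0011 0.0007] [ 0.0003 -0.0022]
0.25 8 [-0.001  -0.0052] [0.0007 0.0007] [-0.    -0.002]
0.26 548 [-0.01 -0.02] [0.01   0.0198] [0.0041 0.0016]
t 7.6 pos [ 0.517  -0.0195  0.3134] F [-0.0612 -1.1352 -1.1623] w 0.02133625139716219 59.095614552497864
R [[0.9480661679491778, 0.318070660269177, 0.0012634342448439352], [0.31807089295765933, -0.948066931572914, 1.7636238878044537e-05], [0.0012034297978979762, 0.0003851413370406619, -0.9999992017111173]]
lin [-0.0099 -0.0239  0.0134]
tool y world yaw -71.45371192367193 tilt deg 0.07239652148857982
```

View pics/c4.png

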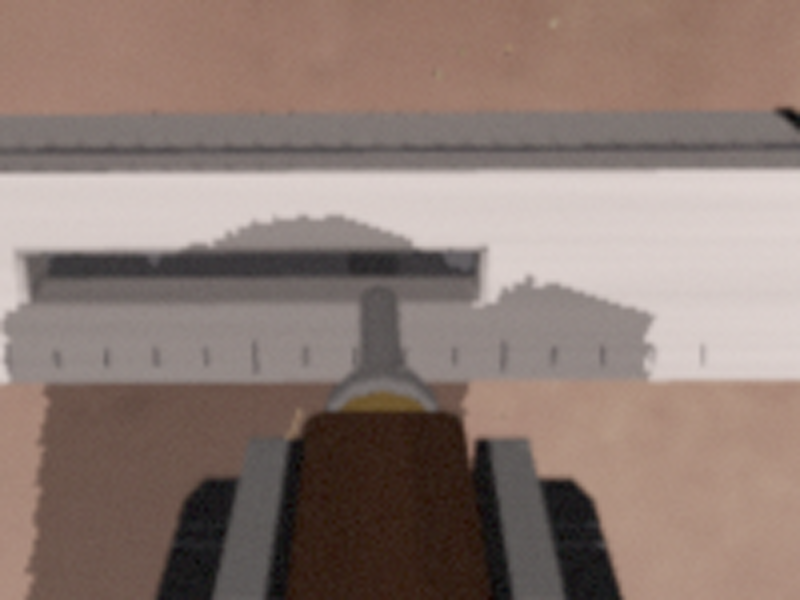

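The tip (378,290 in the crop) stands over the slot next to the dark hole (375,262). I go down into the slot.

{"method": "step_arm", "body": {
  "claw": [0,0,0,0,0,0,0],
  "linear": [
    [0,-0.0005,0.006],
    [0,-0.0005,0.012],
    [0,-0.0005,0.017],
    [0,-0.0005,0.021],
    [0,-0.0005,0.025],
    [0,-0.0005,0.025],
    [0,-0.0005,0.025]
  ],
  "angular": [
    [0,0,0],
    [0,0,0],
    [0,0,0],
    [0,0,0],
    [0,0,0],
    [0,0,0],
    [0,0,0]
  ]
}}

```text
clock: 8.3
ee_pos: [0.5167, -0.019, 0.2876]
eef_rot: [[0.948, 0.318, -0.0], [0.318, -0.948, 0.0], [-0.0, -0.0, -1.0]]
force: [0.5, 0.3, -0.3]
gripper_width: 0.0213
grip_force: 59.1
```

Free inside the slot, with the tip at about 37 mm. Deeper now.

{"method": "step_arm", "body": {
  "claw": [0,0,0,0,0,0],
  "linear": [
    [0,0,0.003],
    [0,0,0.006],
    [0,0,0.009],
    [0,0,0.011],
    [0,0,0.011],
    [0,0,0.011]
  ],
  "angular": [
    [0,0,0],
    [0,0,0],
    [0,0,0],
    [0,0,0],
    [0,0,0],
    [0,0,0]
  ]
}}

```text
clock: 8.9
ee_pos: [0.5166, -0.019, 0.2767]
eef_rot: [[0.948, 0.318, -0.0], [0.318, -0.948, 0.0], [-0.0, -0.0, -1.0]]
force: [0.6, 0.2, -0.7]
gripper_width: 0.0213
grip_force: 59.1
```

The tip is below the floor without contact force, so it is in the hole. Now the push, with a force check on the way.

{"method": "step_arm", "body": {
  "claw": [0,0,0,0,0,0,0,0],
  "linear": [
    [0,0,0.003],
    [0,0,0.006],
    [0,0,0.009],
    [0,0,0.011],
    [0,0,0.013],
    [0,0,0.015],
    [0,0,0.015],
    [0,0,0.015]
  ],
  "angular": [
    [0,0,0],
    [0,0,0],
    [0,0,0],
    [0,0,0],
    [0,0,0],
    [0,0,0],
    [0,0,0],
    [0,0,0]
  ]
}}

```text
clock: 9.7
ee_pos: [0.5166, -0.0191, 0.2617]
eef_rot: [[0.948, 0.318, -0.0], [0.318, -0.948, 0.0], [-0.0, -0.0, -1.0]]
force: [-1.0, 0.4, 1.2]
gripper_width: 0.0215
grip_force: 59.5
```

{"method": "step_arm", "body": {
  "claw": [0,0,0,0,0,0],
  "linear": [
    [0,0,0.001],
    [0,0,0.002],
    [0,0,0.003],
    [0,0,0.004],
    [0,0,0.005],
    [0,0,0.005]
  ],
  "angular": [
    [0,0,0],
    [0,0,0],
    [0,0,0],
    [0,0,0],
    [0,0,0],
    [0,0,0]
  ]
}}

```text
clock: 10.3
ee_pos: [0.5168, -0.0189, 0.2569]
eef_rot: [[0.948, 0.318, 0.001], [0.318, -0.948, 0.0], [0.001, -0.0, -1.0]]
force: [-1.0, 1.0, 6.5]
gripper_width: 0.0212
grip_force: 60.2
```

{"method": "step_arm", "body": {
  "claw": [0,0,0,0,0],
  "linear": [
    [0,0,0.001],
    [0,0,0.002],
    [0,0,0.003],
    [0,0,0.003],
    [0,0,0.003]
  ],
  "angular": [
    [0,0,0],
    [0,0,0],
    [0,0,0],
    [0,0,0],
    [0,0,0]
  ]
}}

```text
clock: 10.8
ee_pos: [0.5172, -0.0185, 0.2559]
eef_rot: [[0.948, 0.318, 0.003], [0.318, -0.948, 0.001], [0.003, 0.001, -1.0]]
force: [-5.2, 2.6, 32.9]
gripper_width: 0.0217
grip_force: 63.8
```

It hit a hard stop at 33 N. I relax the push, open the fingers and back off straight up.

{"method": "step_arm", "body": {
  "claw": [0,0,80,80,80,80,80,80,80,80,80,80,80,80,80,80],
  "linear": [
    [0,0,-0.001],
    [0,0,-0.002],
    [0,0,-0.002],
    [0,0,-0.002],
    [0,0,-0.002],
    [0,0,-0.002],
    [0,0,-0.002],
    [0,0,-0.002],
    [0,0,-0.002],
    [0,0,-0.01],
    [0,0,-0.03],
    [0,0,-0.05],
    [0,0,-0.08],
    [0,0,-0.12],
    [-0.04,0,-0.12],
    [-0.04,0,-0.12]
  ],
  "angular": [
    [0,0,0],
    [0,0,0],
    [0,0,0],
    [0,0,0],
    [0,0,0],
    [0,0,0],
    [0,0,0],
    [0,0,0],
    [0,0,0],
    [0,0,0],
    [0,0,0],
    [0,0,0],
    [0,0,0],
    [0,0,0],
    [0,0,0],
    [0,0,0]
  ]
}}

```text
clock: 12.4
ee_pos: [0.4752, -0.0333, 0.375]
eef_rot: [[0.949, 0.316, -0.001], [0.316, -0.949, -0.001], [-0.001, 0.001, -1.0]]
force: [-0.5, -0.6, -1.1]
gripper_width: 0.0683
grip_force: 0.0
```

```bash
python3 - <<'E'
from h import *
s=observe(); K,T,m=cam("wrist"); im,d=grab_frame("wrist"); W=cloud(d,K,T)
cv2.imwrite("pics/w5.png",im[:,:,::-1])
for n,WW in [("wrist",W)]+[(n,cloud(grab_frame(n)[1],*cam(n)[:2])) for n in ("top","scene")]:
    k=(np.hypot(WW[...,0]-.517,WW[...,1]+.019)<.03)&(WW[...,2]>.09)&(WW[...,2]<.16)
    print(n,k.sum(),np.percentile(WW[k][:,2],[50,90,98]) if k.sum() else "", WW[k].mean(0) if k.sum() else "")
print(s["force"],s["gripper_width"],s["clock"])
E
```

```text
wrist 1106 [0.1296 0.1315 0.1321] [ 0.5201 -0.0195  0.1277]
top 270 [0.1284 0.1314 0.1325] [ 0.5147 -0.0196  0.1227]
scene 267 [0.1184 0.1302 0.1312] [ 0.5133 -0.0241  0.1159]
[-0.5022 -0.6334 -1.0518] 0.0683223200213554 12.4
```

View pics/w5.png

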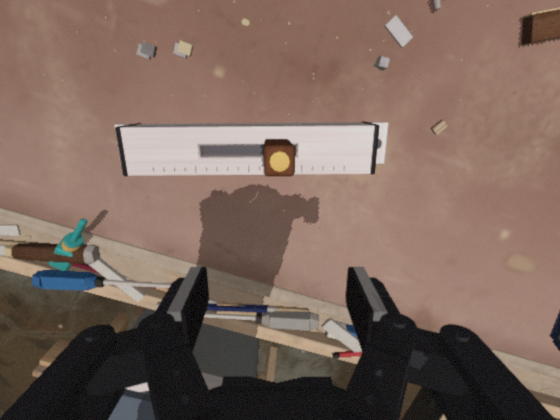

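The pin stands upright in the hole with the gripper clear. Its top is at about 0.131 m (0.130 m expected when home, 0.138 m if the plunger had not moved). That fits the hard stop felt, so I hand in.

```bash
python3 -c "
from plant import finish_job; print(finish_job())"
```

```text
the job is handed in; nothing more can be done
None
```

The job is handed in, result not reported: the pin stands upright and released in the slide bar's hole, and the plunger appears fully home (33 N hard stop, pin top about 0.131 m); I lowered the tip straight into the hole, which the camera showed, instead of sliding, and both turquoise look-alikes toppled during the first move, cause not seen.

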